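# Fit the axle clip on a sack-truck wheel

### The job

Press the wheel fully down on its stub axle until it is home on the shoulder and the groove above the brass washer is clear. Then take the orange axle clip from the yellow tray and push it level and sideways, mouth first, into the groove until it snaps fully home around the axle; feel your way and do not force it. Let go of it, and leave the hammer, grease tin and spanner alone.

Things in the scene. Friction and masses are not known exactly. Their poses are not given: they have to be found in the camera images.
- stand: Assembly stand: plywood board 200 mm square, fixed; origin under its centre, on the bench, z up. A clamp holds an upright steel stub axle (20 mm diameter) on this z axis. The clip groove round the axle is 6.5 mm high, root 14 mm in diameter. Its mid-height is 113 mm above the bench, give or take 8 mm: each axle is clamped at its own height, which is not measured. The axle ends 12.7 mm above it.
- wheel (a joint): Height of the wheel above home on the axle, m: 0 when the hub sits on the shoulder; starts at 0.009 to 0.015, covering the groove. Slides down under a push of 6 to 16 N, stays where left. 150 mm wheel, yellow with black tyre; on its black hub (40 mm wide) lies a brass washer, 34 mm wide. Washer top: 13 mm above the wheel's flat face; with the wheel home, level with the groove's lower wall.
- clip_tab (a point): Middle of the finger tab of the orange springy plastic clip, half-way up its 5 mm thickness. The tab is 30 mm long (along x) and 22 mm wide (along y): grasp it across the width. The clip lies flat in a fixed low yellow tray, 200 x 170 mm, walls 18 mm high, floor 3 mm above the bench. Axes: x from the tab towards the clip's open mouth, z up. Over 30 N in all on its jaws and back harms it.
- clip_bore (a point): Middle of the clip's bore, 31 mm ahead of clip_tab, same axes; on the axle's axis when home; may come from any side. The back ends 7 mm behind it, two springy jaws (27 mm wide outside, throat 10.7 mm) end 9 mm ahead. They spread over the groove root from about 10 mm before home, ask about 4 to 9 N, and snap shut about 5 mm before home: the force drops, then rises again as the back meets the root.
- hammer: Bystander: hammer lying on the bench, 0.3 m long.
- grease: Bystander: grease tin, 68 mm diameter, 75 mm high; origin under its centre.
- spanner: Bystander: spanner lying on the bench.

How it is judged:
By the outcome, as a careful person would: the job done as asked, in the order asked, and still so for the second after the job is handed in, with the robot touching nothing.
It also fails if it takes over 67 s, if anything falls off the work surface, if the arm or the gripper's body presses on something with over 40 N, if the wrist force passes 120 N, or if a joint passes its speed limit or range.

### The arm

A 7-joint arm with a two-finger parallel gripper is mounted at the origin on the work surface. World frame = base frame: x ahead of the robot, y to its left, z up, the work surface at z = 0. Lengths are in m, angles in degrees, forces in N, time in s.
With the tool pointing down it reaches from about 0.35 to 0.9 m from the base axis. Payload 7.2 kg.
Tool frame: the origin (TCP) lies at the very end of the fingers, on their centre line; the grasp point (between the pads) lies bot.pinch_z behind it (bot.pinch_z is the distance from the TCP to the grasp point, in m); x points along the fingers, y is the direction in which the jaws open and shut, and the axes are right-handed (so a half turn about x gives the same grasp; the last joint's range is limited). The gripper opens to 85 mm and grips with 20 to 120 N. Pads are 22 mm wide; open, the fingers measure 114 mm over their backs; the gripper's body (76 mm by 85 mm) begins 54 mm behind the grasp point. The pads swing forward as they close: fully open they stand 13 mm farther back than shut.
Start: joints at [59.748, 23.554, -0.728, 91.456, 0.321, 64.991, -4.71], TCP at [0.277, -0.56, 0.231] pointing down, gripper open.
Joint ranges: [-169.25, 169.25], [-16.82, 113.86], [-84.01, 82.57], [7.8, 145.47], [-59.2, 239.2], [7.22, 106.19], [-163.78, 163.78]. Speed limits (degrees/s): [136.94, 136.94, 172.46, 172.46, 180, 180, 180].

### API

Orientations are given as [roll, pitch, yaw] about the fixed x, y, z axes, in that order (R = Rz(yaw) Ry(pitch) Rx(roll)).
In Python, from rig import bot, viewer, silhouettes, landmark_of gives the robot as it stands.
- The arm moves only by the tool apply_moves, never from a script. Its argument "moves" is a list of rows, each a list of 7 numbers: the shift along the tool's x, y, z in mm, then the turn, a rotation vector about the tool's x, y, z in rad, then the gripper command: -1 is shut, 1 is fully open, values between are in proportion. In form: [[tx, ty, tz, ax, ay, az, gripper], ...]. A call has 1 to 20 rows; each row shifts and turns the pose as measured when the row begins, along the tool's axes as they then stand; what a row does not reach is not made up. A row lasts 1/8 s, in which the tool goes at most 62.5 mm and 10.7 degrees, less where a joint would pass 70% of its speed; a pose out of reach is approached as far as the arm can. A call with a gripper value outside its range is refused whole. The fingers move at their own pace and stop on an object; "grip_force" is the grip in N (left out, the last holds). Time passes only in rows, so rows that do not move let the fingers close. It gives the time, the measured TCP pose, the force and the opening at its end, in the units of the state.
- bot.observe(): the state, without advancing time (a new reading comes with each control period).
- viewer.camera(name): name is "side" or "top"; returns (picture, depth): 480x640x3 uint8, red, green, blue; 480x640 float32, m along the optical axis (not along the pixel's ray), 0 where there is no reading.
- viewer.camera_params(name): a dict with "fx", "fy", "cx", "cy" (pixels), "xyz" and "attitude" of the camera in the world. Camera axes: x right, y up, looking along -z (the intrinsics and any distortion apply to the point x, -y, -z); pixel columns grow to the right and rows downward; lengths in m; the calibration is good to about 2 mm. A picture is of the moment at which its call begins. camera_params takes no time and is no camera call.
- bot.finish_job(): hands the job in, once; it reports no verdict.
Trained networks look in the newest picture that a camera, given by its name, has taken for a name from the list of things; names that differ only in an ending like _2 or _b are one class to them, and where a whole thing is asked for, a point or a joint stands for the part that bears it (a point fixed in the world has none). Each returns a list of dicts, best first, with "confidence" (0 to 1); they miss things now and then, are a little off and sometimes report something else, mostly with a low value. They report only what shows in the picture. A call takes as long as a camera call.
- silhouettes(name, camera): "mask" (480x640 bool, what is visible of it) and "xy" ([column, row] in pixels, amid what is visible of it).
- landmark_of(name, camera): "xy" ([column, row] in pixels: a listed point, or the origin of a listed thing).
The state is a dict: "clock": time; "joints": joint angles; "dq": joint speeds; "tau": joint torques, N m; "position": TCP position; "eef_rot": TCP orientation; "ft_force": force on the tool from outside, world axes, zero at the start; "wrist_torque": the same for the moment, N m; "opening": opening from 0.0 (shut) to 1.0 (fully open).
Only numpy, scipy, OpenCV 4.12 (cv2) and the standard library are available. Lean on these libraries where they do the work, as an engineer would, in place of code of your own. Each camera call takes 0.05 s, during which the arm holds its last target.

## Working session

There is one attempt and no reset: what is moved stays moved. The work goes in short steps, Python scripts to look and compute and a tool call to move; the robot and the scene stay as the last step left them, time stands still between calls to the robot, and variables do not carry over. Pictures are saved under pics/ and viewed, and the job is handed in when it is done.

Besides the shell and the picture viewer there is one more tool, called after "Request:" as a command line: name --pt "numbers of a row" for each row, then --argument value for the rest. apply_moves: Moves the arm, as the interface text tells. Its arguments: {"type":"object","properties":{"moves":{"type":"array"},"grip_force":{"type":"number"}},"required":["moves"]}

```bash
ls; mkdir -p pics; python3 - <<'E'
from rig import bot, viewer, silhouettes, landmark_of
import cv2,numpy as np
print(bot.observe(), bot.pinch_z)
for c in ("side","top"):
    im,d=viewer.camera(c); cv2.imwrite(f"pics/{c}0.png",im[:,:,::-1]); np.save(f"pics/{c}0.npy",d)
    print(c,viewer.camera_params(c))
    for n in ("stand","wheel","clip_tab","clip_bore","hammer","grease","spanner"):
        print(n,[(np.round(r["xy"],1),round(r["confidence"],2)) for r in landmark_of(n,c)[:3]])
E
```

```text
pics
{'clock': 0.0, 'joints': array([59.74695812, 23.59980466, -0.72902221, 91.50277784,  0.32177632,
       64.99036991, -4.70898407]), 'dq': array([-0.03299617, -0.02622496, -0.07848567,  0.01175084,  0.07889001,
        0.11610393, -0.09048708]), 'tau': array([ 3.41306295e-04, -6.00625706e+01,  6.81828372e-01, -2.99409431e+01,
        1.36699411e-02,  1.05269029e-02, -2.37862696e-05]), 'position': array([ 0.27711453, -0.5596678 ,  0.2304644 ]), 'eef_rot': array([-85.58435376,  89.90909611, 120.7642612 ]), 'ft_force': array([-0.79267403, -0.19794064,  0.04413633]), 'wrist_torque': array([-0.00648342, -0.00377718, -0.01647879]), 'opening': 1.0003133329398712} 0.0187
side {'fx': 561.471364525654, 'fy': 561.471364525654, 'cx': 313.2286264766778, 'cy': 232.7456716524511, 'xyz': array([0.10611023, 0.58825938, 0.7411156 ]), 'attitude': array([  47.89252402,    0.72989453, -138.40450291])}
stand [(array([331.1, 308.2]), 0.94)]Traceback (most recent call last):
  File "<stdin>", line 8, in <module>
ValueError: it knows: clip_bore, clip_tab, grease, hammer, spanner, stand
```

```bash
cat > h.py <<'E'
import numpy as np, cv2
from scipy.spatial.transform import Rotation as R
def cam(p):
    return R.from_euler('xyz',p['attitude'],degrees=True).as_matrix(), np.array(p['xyz'])
def ray(p,uv):
    M,o=cam(p); v=np.array([(uv[0]-p['cx'])/p['fx'],-(uv[1]-p['cy'])/p['fy'],-1.]); return o,M@v
def deproj(p,uv,d):
    o,v=ray(p,uv); return o+v*d
def cloud(p,d):
    M,o=cam(p); r,c=np.mgrid[:480,:640]
    v=np.stack([(c-p['cx'])/p['fx'],-(r-p['cy'])/p['fy'],-np.ones(c.shape)],-1)*d[...,None]
    P=v@M.T+o; P[d<=0]=np.nan; return P
def proj(p,X):
    M,o=cam(p); v=(np.atleast_2d(X)-o)@M
    return np.c_[p['cx']+p['fx']*v[:,0]/-v[:,2], p['cy']-p['fy']*v[:,1]/-v[:,2]]
def tri(l):
    A=np.zeros((3,3));b=np.zeros(3)
    for p,uv in l:
        o,v=ray(p,uv);v=v/np.linalg.norm(v);Q=np.eye(3)-np.outer(v,v);A+=Q;b+=Q@o
    X=np.linalg.solve(A,b)
    return X,[np.linalg.norm(np.cross(X-ray(p,uv)[0],ray(p,uv)[1]/np.linalg.norm(ray(p,uv)[1]))) for p,uv in l]
E
python3 - <<'E'
from rig import bot, viewer, silhouettes, landmark_of
import cv2,numpy as np
from h import *
print(viewer.camera_params("top"))
L={}
for c in ("side","top"):
    im,d=viewer.camera(c); cv2.imwrite(f"pics/{c}0.png",im[:,:,::-1]); np.save(f"pics/{c}0.npy",d)
    p=viewer.camera_params(c)
    for n in ("stand","clip_tab","clip_bore","grease","spanner"):
        r=landmark_of(n,c)
        print(c,n,[(np.round(a["xy"],1),round(a["confidence"],2)) for a in r[:3]])
        if r: L.setdefault(n,[]).append((p,r[0]["xy"]))
for n,l in L.items():
    if len(l)==2: print(n,tri(l))
E
```

```text
{'fx': 587.0201845944181, 'fy': 587.0201845944181, 'cx': 327.3546076218966, 'cy': 239.20724952462652, 'xyz': array([0.50070485, 0.03745753, 1.20034208]), 'attitude': array([  6.74590466,  -0.16754821, -90.21043374])}
side stand [(array([327.6, 308. ]), 0.92)]
side clip_tab [(array([437.8, 203.4]), 0.8)]
side clip_bore [(array([422.8, 196.1]), 0.46)]
side grease [(array([290.2, 193.6]), 0.88)]
side spanner [(array([199.3, 283.6]), 0.65), (array([180.4, 404.9]), 0.35)]
top stand [(array([291.3, 301.7]), 0.74)]
top clip_tab [(array([469.2, 300.6]), 0.73)]
top clip_bore [(array([463.6, 283.7]), 0.59)]
top grease [(array([387.3, 171.4]), 0.93)]
top spanner [(array([241.1, 199.7]), 0.9)]
stand (array([ 0.51427674,  0.10686567, -0.0041265 ]), [np.float64(0.0009439748513163041), np.float64(0.000943974851316347)])
clip_tab (array([ 0.51765256, -0.25257557,  0.00436909]), [np.float64(0.002150836847059801), np.float64(0.0021508368470597623)])
clip_bore (array([ 0.55007425, -0.2409643 ,  0.01384093]), [np.float64(0.00046567743487315523), np.float64(0.00046567743487305977)])
grease (array([ 0.78908226, -0.09300979, -0.01386961]), [np.float64(0.001218920914756775), np.float64(0.0012189209147568394)])
spanner (array([ 0.72728262,  0.21326921, -0.00659244]), [np.float64(0.0003280786338575088), np.float64(0.000328078633857448)])
```

View pics/side0.png

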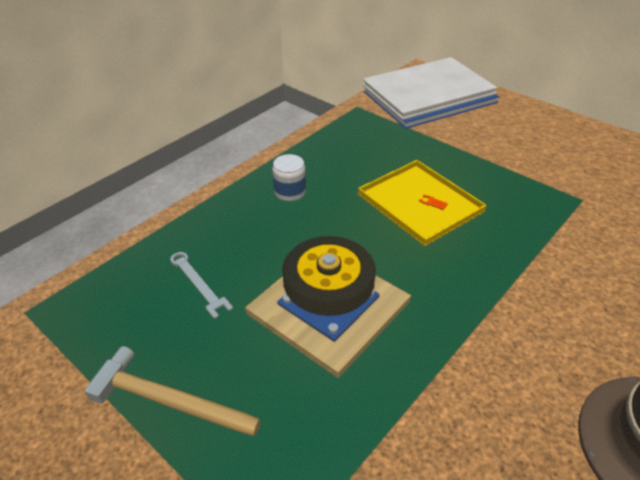

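View pics/top0.png

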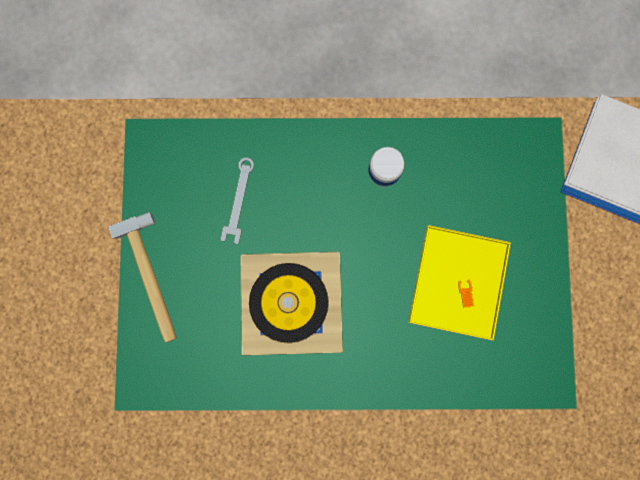

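Side view: the wheel is at (329,265), with the clip in the tray at (433,202). Top view: axle at (288,302), clip at (466,292), and its mouth points away from the robot (+x). Next I'll measure from the depth clouds.

```bash
python3 - <<'E'
from rig import viewer
from h import *
for c in ("side","top"):
    p=viewer.camera_params(c); d=np.load(f"pics/{c}0.npy"); im=cv2.imread(f"pics/{c}0.png")[:,:,::-1].astype(int)
    P=cloud(p,d); z=P[...,2]
    r0,g,b=im[...,0],im[...,1],im[...,2]
    # bench
    gm=(g>r0+30)&(g>b+20); print(c,"mat z",np.nanmedian(z[gm]), np.nanstd(z[gm]))
    o=(r0>200)&(g<120)&(b<80); print("orange",o.sum())
    Q=P[o]; print("z",np.percentile(Q[:,2],[5,50,95]),"c",Q.mean(0))
    yel=(r0>180)&(g>170)&(b<80)
    near=np.hypot(P[...,0]-.514,P[...,1]-.107)<.12
    print("wheel yellow face z",np.nanmedian(z[yel&near]), "xy",P[yel&near][:,:2].mean(0))
    print("tray floor z",np.nanmedian(z[yel&~near]))
    for lo,hi in ((.0,.004),(.004,.008),(.008,.0095),(.0105,.015),(.015,.02),(.02,.028),(.03,.055),(.056,.08)):
        rr=np.hypot(P[...,0]-.514,P[...,1]-.107); m=(rr>=lo)&(rr<hi); print(lo,hi,m.sum(),np.round(np.nanpercentile(z[m],[10,50,90]),4))
    u=proj(p,[[.514,.107,.12]])[0].astype(int)
    S=im[u[1]-50:u[1]+50,u[0]-65:u[0]+65].astype(np.uint8)
    u2=proj(p,[[.53,-.247,.006]])[0].astype(int)
    S2=im[u2[1]-30:u2[1]+30,u2[0]-39:u2[0]+39].astype(np.uint8)
    S=cv2.resize(S,(780,600),interpolation=cv2.INTER_CUBIC);S2=cv2.resize(S2,(780,600),interpolation=cv2.INTER_CUBIC)
    cv2.imwrite(f"pics/crop_{c}.png",cv2.resize(np.hstack([S,S2]),(800,308))[:,:,::-1])
    print(u,u2)
E
```

```text
side mat z 0.0015779617677544877 0.0014803880313160368
orange 131
z [nan nan nan] c [nan nan nan]
wheel yellow face z 0.10166368908383738 xy [0.5094319  0.10910021]
tray floor z 0.00444155204915081
0.0 0.004 11 [0.1195 0.1205 0.1213]
0.004 0.008 38 [0.1194 0.1209 0.1222]
0.008 0.0095 21 [0.1146 0.1194 0.1215]
0.0105 0.015 109 [0.1144 0.1164 0.1203]
0.015 0.02 140 [0.1036 0.1138 0.1162]
0.02 0.028 368 [0.1006 0.1028 0.1124]
0.03 0.055 2129 [0.0297 0.1017 0.1034]
0.056 0.08 4988 [0.0193 0.0908 0.1031]
[327 256] [432 201]
top mat z 0.001425598605699463 0.002352388365359712
orange 83
z [nan nan nan] c [nan nan nan]
wheel yellow face z 0.10156694498602581 xy [0.51272496 0.10711982]
tray floor z 0.004059614640393505
0.0 0.004 15 [0.1181 0.1202 0.1228]
0.004 0.008 44 [0.1184 0.1205 0.122 ]
0.008 0.0095 25 [0.116  0.1196 0.1218]
0.0105 0.015 107 [0.1126 0.1152 0.1183]
0.015 0.02 159 [0.1067 0.1127 0.116 ]
0.02 0.028 342 [0.0987 0.1015 0.1046]
0.03 0.055 1933 [0.099  0.1016 0.1043]
0.056 0.08 2382 [0.0962 0.1015 0.1045]
[287 301] [465 293]
```

View pics/crop_side.png

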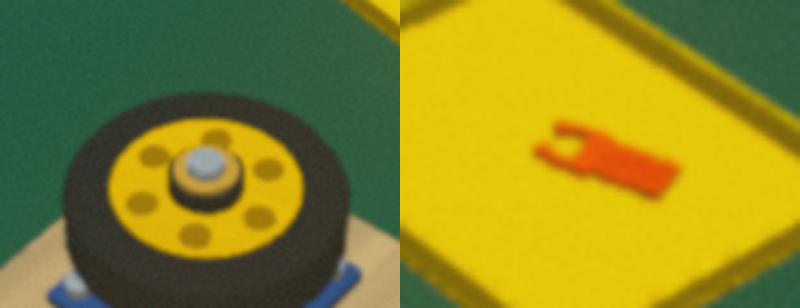

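View pics/crop_top.png

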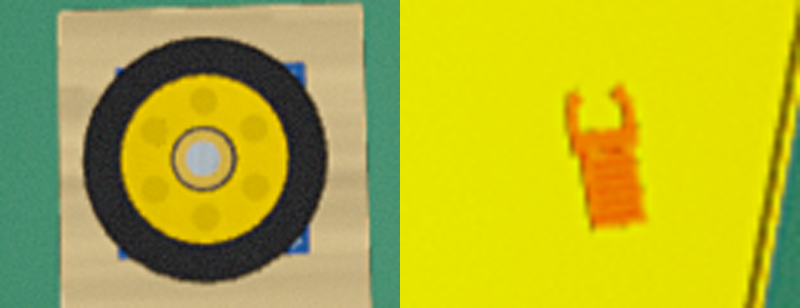

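```bash
python3 - <<'E'
from rig import viewer,bot
from h import *
T=[];C={}
for c in ("side","top"):
    p=viewer.camera_params(c); d=np.load(f"pics/{c}0.npy"); im=cv2.imread(f"pics/{c}0.png")
    hsv=cv2.cvtColor(im,cv2.COLOR_BGR2HSV)
    u=proj(p,[[.514,.107,.118]])[0]
    rr,cc=np.mgrid[:480,:640]; near=np.hypot(rr-u[1],cc-u[0])<16
    m=near&(hsv[...,1]<80)&(hsv[...,2]>110)
    n,l,s,ce=cv2.connectedComponentsWithStats(m.astype(np.uint8)); k=1+np.argmax(s[1:,4]); print(c,"axle px",ce[k],s[k])
    T.append((p,ce[k]))
    # wheel yellow disc ellipse: contour incl. hub hole
    y=(hsv[...,0]>18)&(hsv[...,0]<34)&(hsv[...,1]>180)&(np.hypot(rr-u[1],cc-u[0])<40)
    cn,_=cv2.findContours(y.astype(np.uint8),cv2.RETR_EXTERNAL,cv2.CHAIN_APPROX_NONE); e=cv2.fitEllipse(max(cn,key=len)); print("disc",e)
    o,v=ray(p,e[0]); print("disc centre at z=.1003",o+v*((.1003-o[2])/v[2]))
    o,v=ray(p,ce[k]); print("axle at z=.1193",o+v*((.1193-o[2])/v[2]))
    u=proj(p,[[.53,-.247,.006]])[0]; near=np.hypot(rr-u[1],cc-u[0])<28
    om=near&(hsv[...,0]<18)&(hsv[...,1]>150)&(hsv[...,2]>150); print("orange px",om.sum())
    # rectify to plane z=.008
    g=.00025; xs=np.arange(.49,.58,g); ys=np.arange(-.29,-.2,g)
    X,Y=np.meshgrid(xs,ys,indexing='ij'); uv=proj(p,np.c_[X.ravel(),Y.ravel(),np.full(X.size,.008)]).astype(np.float32)
    a=cv2.remap(im,uv[:,0].reshape(X.shape),uv[:,1].reshape(X.shape),cv2.INTER_CUBIC)
    h2=cv2.cvtColor(a,cv2.COLOR_BGR2HSV); mm=(h2[...,0]<16)&(h2[...,1]>150)
    pts=np.c_[X[mm],Y[mm]]; r=cv2.minAreaRect((pts*1000).astype(np.float32)); print("rect mm",r, "centroid",pts.mean(0))
    cv2.imwrite(f"pics/rect_{c}.png",a[::-1,::-1])
print(tri(T))
s=bot.observe(); M=R.from_euler('xyz',s['eef_rot'],degrees=True).as_matrix(); print(M.round(4),s['clock'])
E
cd pics; python3 -c "
import cv2,numpy as np
cv2.imwrite('rect.png',np.hstack([cv2.imread('rect_side.png'),cv2.imread('rect_top.png')]))"
```

```text
side axle px [328.38461538 258.74038462] [323 254  12  11 104]
disc ((328.50177001953125, 266.7059326171875), (45.26642608642578, 63.40450668334961), 90.64262390136719)
disc centre at z=.1003 [0.51088443 0.10788488 0.1003    ]
axle at z=.1193 [0.51036442 0.10893963 0.1193    ]
orange px 174
rect mm ((527.506591796875, -245.1790771484375), (53.124717712402344, 27.800138473510742), 6.9529571533203125) centroid [ 0.52489408 -0.24563583]
top axle px [287.42156863 301.94117647] [282 297  12  11 102]
disc ((287.9375305175781, 302.15625), (53.906463623046875, 54.5289421081543), 25.84499168395996)
disc centre at z=.1003 [0.51296414 0.10763108 0.1003    ]
axle at z=.1193 [0.5131474  0.10736518 0.1193    ]
orange px 194
rect mm ((530.3942260742188, -246.97117614746094), (49.71543884277344, 24.612573623657227), 11.309932708740234) centroid [ 0.52131455 -0.24856009]
(array([0.51268155, 0.10716211, 0.11653118]), [np.float64(0.0006267480948277827), np.float64(0.0006267480948276467)])
[[ 0.000e+00  4.438e-01 -8.961e-01]
 [-1.000e-04 -8.961e-01 -4.438e-01]
 [-1.000e+00  1.000e-04  0.000e+00]] 0.7
```

View pics/rect.png

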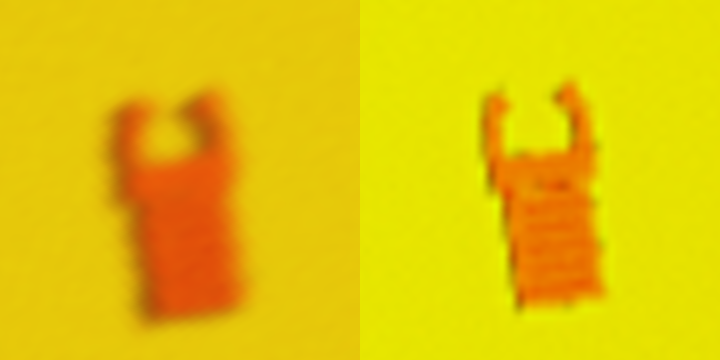

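Request:
apply_moves --pt "0 0 0 0.155 0 0 1" --pt "0 0 0 0.155 0 0 1" --pt "0 -45 -24 0 0 0 1" --pt "0 -45 -24 0 0 0 1" --pt "0 -45 -24 0 0 0 1" --pt "0 -45 -24 0 0 0 1" --pt "0 -45 -24 0 0 0 1" --pt "0 -45 -24 0 0 0 1" --pt "0 -45 -24 0 0 0 1" --pt "0 -45 -24 0 0 0 1" --pt "0 -45 -24 0 0 0 1" --pt "0 -45 -24 0 0 0 1"

```text
clock: 2.2
position: [0.4575, -0.0713, 0.2321]
eef_rot: [128.1, 89.6, -44.4]
ft_force: [0.8, -0.3, -1.0]
opening: 1.0
```

```bash
cat > st.py <<'E'
import sys
from h import *
from rig import bot
s=bot.observe(); M=R.from_euler('xyz',s['eef_rot'],degrees=True).as_matrix()
print('t',s['clock'],'pos',s['position'].round(4),'F',s['ft_force'].round(2),'tq',s['wrist_torque'].round(3),'op',round(s['opening'],3),'down',M[:,0].round(4),'yaw(-z)',np.degrees(np.arctan2(-M[1,2],-M[0,2])).round(2))
if len(sys.argv)>3:
    t=np.array([float(a) for a in sys.argv[1:4]]); print('tool shift mm',((t-s['position'])@M*1000).round(1))
    y=float(sys.argv[4]) if len(sys.argv)>4 else 8.5
    y=np.radians(y); D=np.c_[[0,0,-1],[np.sin(y),-np.cos(y),0],[-np.cos(y),-np.sin(y),0]]
    print('rotvec',R.from_matrix(M.T@D).as_rotvec().round(4), 'det',np.linalg.det(D))
E
python3 st.py .512 .108 .13
```

```text
t 2.2 pos [ 0.4575 -0.0713  0.2321] F [ 0.8  -0.3  -0.97] tq [ 0.022 -0.036 -0.005] op 1.0 down [ 0.0052 -0.0051 -1.    ] yaw(-z) 7.53
tool shift mm [ 101.4 -171.2  -77. ]
rotvec [-0.017  -0.0045 -0.0058] det 1.0
```

Request:
apply_moves --pt "0 -43 -19 -0.017 -0.0045 -0.0058 1" --pt "0 -43 -19 0 0 0 1" --pt "0 -43 -19 0 0 0 1" --pt "0 -43 -19 0 0 0 1" --pt "40 0 0 0 0 0 1" --pt "40 0 0 0 0 0 1" --pt "15 0 0 0 0 0 1" --pt "0 0 0 0 0 0 1"

```text
clock: 3.2
position: [0.5119, 0.122, 0.1376]
eef_rot: [-165.2, 89.6, 23.7]
ft_force: [0.3, -0.0, 0.3]
opening: 1.002
```

```bash
python3 st.py .512 .108 .11
```

```text
t 3.2 pos [0.5119 0.122  0.1376] F [ 0.33 -0.04  0.26] tq [-0.016  0.02   0.043] op 1.002 down [ 0.0069  0.003  -1.    ] yaw(-z) 8.9
tool shift mm [27.5 13.9  2.3]
rotvec [ 0.007  -0.0073  0.002 ] det 1.0
```

Request:
apply_moves --pt "0 13.5 2 0.007 -0.007 0.002 1" --pt "0 0 0 0 0 0 1" --pt "12 0 0 0 0 0 1" --pt "10 0 0 0 0 0 1" --pt "0 0 0 0 0 0 1"

```text
clock: 3.82
position: [0.5144, 0.1066, 0.1177]
eef_rot: [174.4, 89.7, 2.8]
ft_force: [-0.3, 0.0, 0.5]
opening: 1.0
```

```bash
python3 st.py .512 .108 .09; python3 - <<'E'
from rig import *
import cv2
im,d=viewer.camera("side"); cv2.imwrite("pics/s1.png",cv2.resize(im[150:390,180:500],(800,600),interpolation=cv2.INTER_CUBIC)[:,:,::-1])
E
```

```text
t 3.825 pos [0.5144 0.1066 0.1177] F [-0.26  0.    0.52] tq [ 0.048 -0.028  0.023] op 1.0 down [ 5.6e-03  3.0e-04 -1.0e+00] yaw(-z) 8.33
tool shift mm [27.7 -1.8  2.3]
rotvec [-0.0029 -0.0055 -0.0005] det 1.0
```

View pics/s1.png

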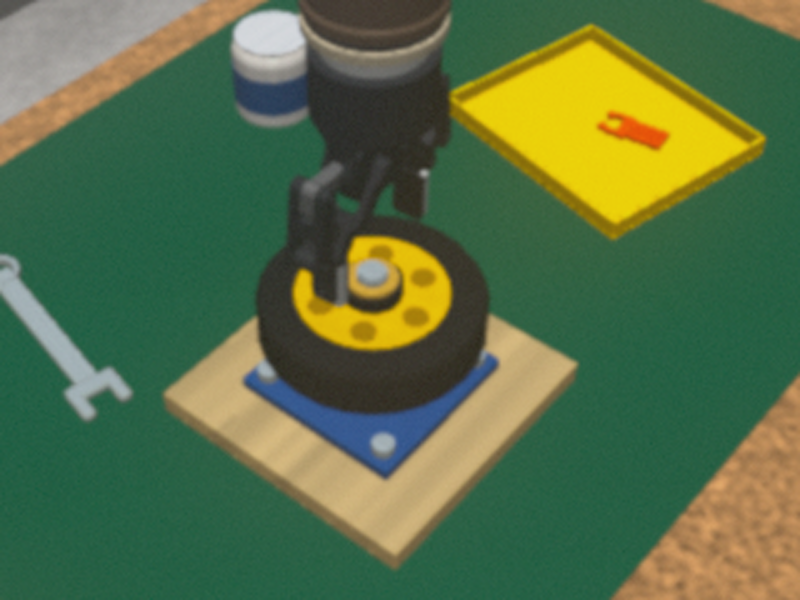

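The open fingers straddle the hub above the yellow face, with the axle top at crop (372,270). I'll go down gently.

Request:
apply_moves --pt "8 0 2 0 -0.005 0 1" --pt "6 0 0 0 0 0 1" --pt "3 0 0 0 0 0 1" --pt "3 0 0 0 0 0 1" --pt "0 0 0 0 0 0 1"

```text
clock: 4.5
position: [0.5125, 0.1068, 0.0966]
eef_rot: [148.3, 90.0, -23.3]
ft_force: [0.2, -0.1, 0.1]
opening: 1.0
```

Request:
apply_moves --pt "3 0 0 0 0 0 1" --pt "3 0 0 0 0 0 1" --pt "2 0 0 0 0 0 1"

```text
clock: 4.88
position: [0.5128, 0.1069, 0.0885]
eef_rot: [168.0, 89.9, -3.6]
ft_force: [-1.7, -0.9, 10.0]
opening: 1.002
```

```bash
python3 st.py .512 .108 .09
```

```text
t 4.875 pos [0.5128 0.1069 0.0885] F [-1.66 -0.88 10.02] tq [0.026 0.349 0.063] op 1.002 down [ 1.4e-03 -1.0e-04 -1.0e+00] yaw(-z) 8.37
tool shift mm [-1.5 -1.2  0.6]
rotvec [-0.0023 -0.0014 -0.0003] det 1.0
```

Request:
apply_moves --pt "2 0 0 0 0 0 1" --pt "2 0 0 0 0 0 1"

```text
clock: 5.12
position: [0.5129, 0.1069, 0.0858]
eef_rot: [153.3, 89.9, -18.4]
ft_force: [-3.6, -1.4, 11.3]
opening: 0.999
```

Request:
apply_moves --pt "2 0 0 0 0 0 1" --pt "2 0 0 0 0 0 1"

```text
clock: 5.38
position: [0.5129, 0.1069, 0.0835]
eef_rot: [147.3, 89.8, -24.3]
ft_force: [-3.6, -1.4, 10.2]
opening: 0.999
```

Request:
apply_moves --pt "2 0 0 0 0 0 1" --pt "2 0 0 0 0 0 1"

```text
clock: 5.62
position: [0.5129, 0.1069, 0.0811]
eef_rot: [142.3, 89.8, -29.3]
ft_force: [-3.9, -0.6, 10.2]
opening: 0.999
```

```bash
python3 st.py .512 .108 .09
```

```text
t 5.625 pos [0.5129 0.1069 0.0811] F [-3.94 -0.62 10.16] tq [0.15  0.935 0.212] op 0.999 down [ 0.0033 -0.0019 -1.    ] yaw(-z) 8.37
tool shift mm [-8.9 -1.2  0.7]
rotvec [-0.0022 -0.003  -0.0023] det 1.0
```

Request:
apply_moves --pt "2 0 0 0 0 0 1" --pt "2 0 0 0 0 0 1"

```text
clock: 5.88
position: [0.5129, 0.1069, 0.0788]
eef_rot: [141.1, 89.7, -30.5]
ft_force: [-4.1, -2.0, 10.9]
opening: 0.999
```

Request:
apply_moves --pt "2 0 0 0 0 0 1" --pt "2 0 0 0 0 0 1"

```text
clock: 6.12
position: [0.5131, 0.1069, 0.0779]
eef_rot: [139.0, 89.6, -32.6]
ft_force: [-10.8, -5.0, 31.9]
opening: 1.0
```

Request:
apply_moves --pt "2 0 0 0 0 0 1" --pt "2 0 0 0 0 0 1"

```text
clock: 6.38
position: [0.5131, 0.1069, 0.0781]
eef_rot: [136.6, 89.5, -34.9]
ft_force: [-9.6, -3.8, 24.5]
opening: 0.999
```

Request:
apply_moves --pt "-30 0 0 0 0.004 0.002 1" --pt "-50 0 0 0 0 0 1" --pt "-30 0 0 0 0 0 1" --pt "0 40 6 0 0 0 1" --pt "0 50 7 0 0 0 0.1" --pt "0 50 7 0 0 0 0.1" --pt "0 50 7 0 0 0 0.1" --pt "0 50 7 0 0 0 0.1" --pt "0 50 7 0 0 0 0.1" --pt "0 30 4 0 0 0 0.1" --pt "0 0 0 0 0 0 0.1" --pt "0 0 0 0 0 0 0.1"

```text
clock: 7.88
position: [0.5159, -0.224, 0.1948]
eef_rot: [150.4, 89.0, -20.9]
ft_force: [0.6, 0.6, -1.0]
opening: 0.551
```

```bash
python3 st.py .5175 -.2475 .05; python3 - <<'E'
from rig import *
from h import *
for c in ("side","top"):
    im,d=viewer.camera(c); p=viewer.camera_params(c); P=cloud(p,d); z=P[...,2]
    cv2.imwrite(f"pics/{c}2.png",im[:,:,::-1]); np.save(f"pics/{c}2.npy",d)
    rr=np.hypot(P[...,0]-.5125,P[...,1]-.1075)
    for lo,hi in ((0,.008),(.012,.016),(.024,.05)):
        m=(rr>=lo)&(rr<hi); print(c,lo,np.round(np.nanmedian(z[m]),4))
s=cv2.imread("pics/side2.png"); t=cv2.imread("pics/top2.png")
a=cv2.resize(s[210:330,250:410],(400,300),interpolation=cv2.INTER_CUBIC)
b=cv2.resize(s[120:240,360:520],(400,300),interpolation=cv2.INTER_CUBIC)
cc=cv2.resize(t[210:330,380:540],(400,300),interpolation=cv2.INTER_CUBIC)
dd=cv2.resize(t[240:360,210:370],(400,300),interpolation=cv2.INTER_CUBIC)
cv2.imwrite("pics/m2.png",np.vstack([np.hstack([a,b]),np.hstack([dd,cc])]))
E
```

```text
t 7.875 pos [ 0.5159 -0.224   0.1948] F [ 0.62  0.62 -1.02] tq [ 0.026  0.013 -0.008] op 0.551 down [ 0.0162 -0.0062 -0.9998] yaw(-z) 8.65
tool shift mm [145.   22.2   4.1]
rotvec [ 0.0025 -0.0151 -0.0086] det 1.0
side 0 0.1204
side 0.012 0.1053
side 0.024 0.0913
top 0 0.1203
top 0.012 0.1044
top 0.024 0.091
```

View pics/m2.png

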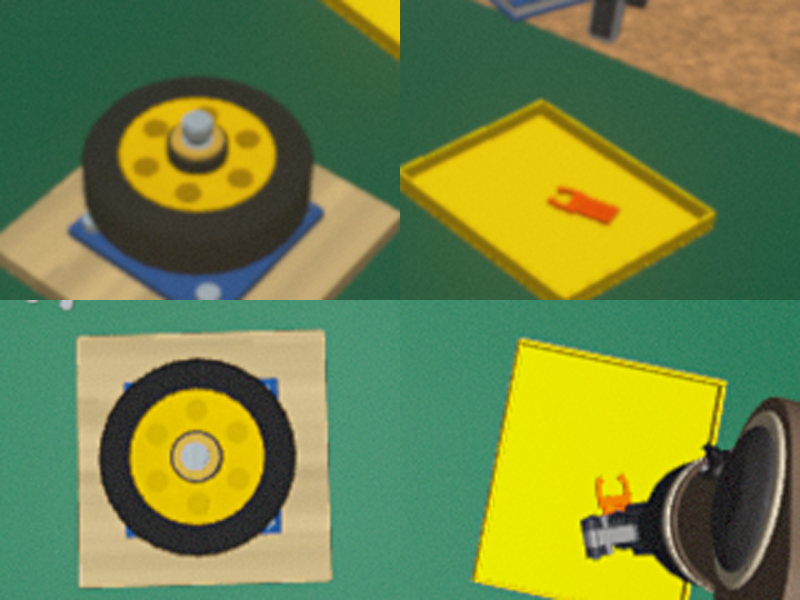

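The wheel is home: the axle now stands about 15.5 mm above the washer, and the neck of the groove shows. The clip is still at side crop (585,205). Next I'll go to the clip.

Request:
apply_moves --pt "40 22 4 0.0025 -0.015 -0.0086 0.1" --pt "40 0 0 0 0 0 0.1" --pt "40 0 0 0 0 0 0.1" --pt "15 0 0 0 0 0 0.1" --pt "0 0 0 0 0 0 0.1" --pt "0 0 0 0 0 0 0.1"

```text
clock: 8.72
position: [0.521, -0.2408, 0.0606]
eef_rot: [165.7, 89.6, -5.1]
ft_force: [0.7, 0.0, 1.2]
opening: 0.552
```

```bash
python3 st.py .5175 -.2475 .02; python3 - <<'E'
from rig import *
from h import *
for c in ("side","top"):
    im,d=viewer.camera(c); 
    cv2.imwrite(f"pics/{c}3.png",im[:,:,::-1])
s=cv2.imread("pics/side3.png"); t=cv2.imread("pics/top3.png")
b=cv2.resize(s[150:240,375:495],(400,300),interpolation=cv2.INTER_CUBIC)
cc=cv2.resize(t[240:330,410:530],(400,300),interpolation=cv2.INTER_CUBIC)
cv2.imwrite("pics/m3.png",np.hstack([b,cc]))
E
```

```text
t 8.725 pos [ 0.521  -0.2408  0.0606] F [0.75 0.03 1.16] tq [0.046 0.017 0.041] op 0.552 down [ 6.7e-03 -6.0e-04 -1.0e+00] yaw(-z) 9.14
tool shift mm [40.6  5.9  4.7]
rotvec [ 0.0111 -0.0065 -0.0016] det 1.0
```

View pics/m3.png

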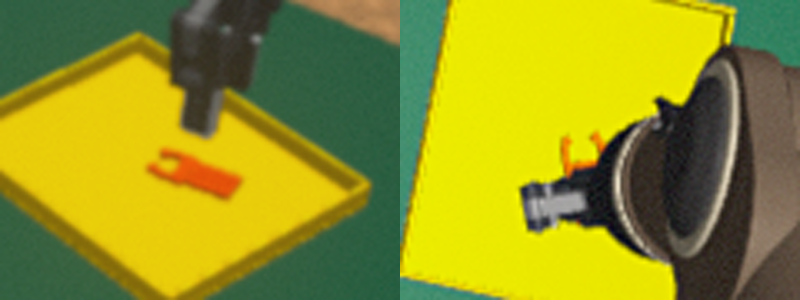

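Request:
apply_moves --pt "20 6 5 0.011 -0.0065 -0.0016 0.1" --pt "12 0 0 0 0 0 0.1" --pt "0 0 0 0 0 0 0.1" --pt "0 0 0 0 0 0 0.1"

```text
clock: 9.32
position: [0.5173, -0.2492, 0.0276]
eef_rot: [131.5, 89.9, -40.2]
ft_force: [0.1, -0.2, -0.1]
opening: 0.544
```

```bash
python3 st.py .5175 -.2475 .006; python3 - <<'E'
from rig import *
from h import *
for c in ("side","top"):
    im,d=viewer.camera(c); 
    cv2.imwrite(f"pics/{c}4.png",im[:,:,::-1])
s=cv2.imread("pics/side4.png"); t=cv2.imread("pics/top4.png")
b=cv2.resize(s[165:225,395:475],(400,300),interpolation=cv2.INTER_CUBIC)
cc=cv2.resize(t[255:315,430:510],(400,300),interpolation=cv2.INTER_CUBIC)
cv2.imwrite("pics/m4.png",np.hstack([b,cc]))
E
```

```text
t 9.325 pos [ 0.5173 -0.2492  0.0276] F [ 0.07 -0.18 -0.07] tq [-0.052 -0.07  -0.011] op 0.544 down [ 0.0016 -0.0014 -1.    ] yaw(-z) 8.39
tool shift mm [21.6 -1.7 -0.4]
rotvec [-0.0019 -0.0014 -0.0016] det 1.0
```

View pics/m4.png

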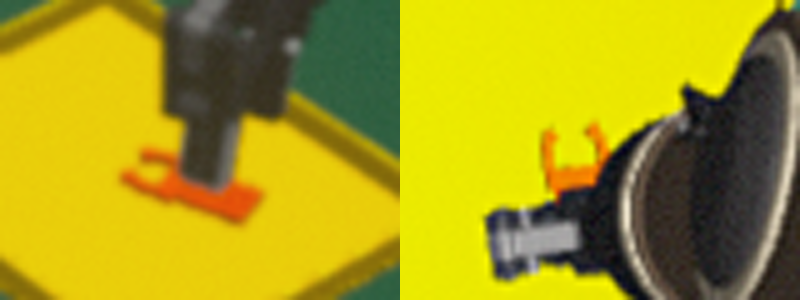

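Request:
apply_moves --pt "8 -1.5 0 0 -0.001 -0.001 -0.25" --pt "5 0 0 0 0 0 -0.25" --pt "0 0 0 0 0 0 -0.25" --grip_force 35

```text
clock: 9.8
position: [0.5175, -0.2475, 0.0143]
eef_rot: [143.2, 89.9, -28.4]
ft_force: [-0.2, -0.5, -0.1]
opening: 0.378
```

```bash
python3 st.py .5175 -.2475 .006; python3 - <<'E'
from rig import *
from h import *
for c in ("side","top"):
    im,d=viewer.camera(c); 
    cv2.imwrite(f"pics/{c}5.png",im[:,:,::-1])
s=cv2.imread("pics/side5.png"); t=cv2.imread("pics/top5.png")
b=cv2.resize(s[165:225,395:475],(400,300),interpolation=cv2.INTER_CUBIC)
cc=cv2.resize(t[255:315,430:510],(400,300),interpolation=cv2.INTER_CUBIC)
cv2.imwrite("pics/m5.png",np.hstack([b,cc]))
E
```

```text
t 9.8 pos [ 0.5175 -0.2475  0.0143] F [-0.18 -0.49 -0.12] tq [0.07  0.034 0.029] op 0.378 down [ 1.5e-03 -8.0e-04 -1.0e+00] yaw(-z) 8.41
tool shift mm [8.3 0.  0. ]
rotvec [-0.0015 -0.0014 -0.0011] det 1.0
```

View pics/m5.png

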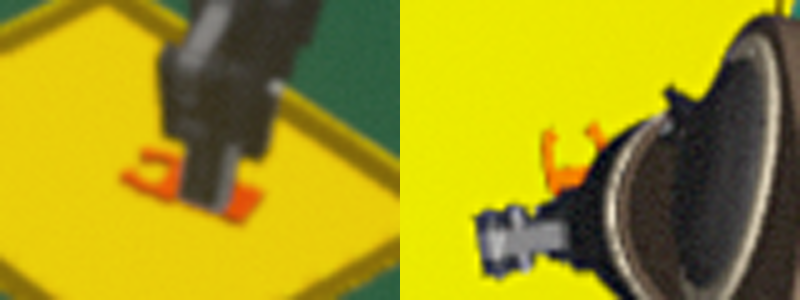

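Request:
apply_moves --pt "4 0 0 0 -0.001 -0.001 -0.25" --pt "2 0 0 0 0 0 -0.25" --pt "0 0 0 0 0 0 -0.25"

```text
clock: 10.28
position: [0.518, -0.2477, 0.0086]
eef_rot: [156.6, 89.9, -15.0]
ft_force: [-0.4, -0.3, 0.1]
opening: 0.377
```

Request:
apply_moves --pt "2 0 0 0 0 0 -0.25" --pt "1 0 0 0 0 0 -0.25"

```text
clock: 10.52
position: [0.5181, -0.2478, 0.0055]
eef_rot: [155.0, 89.9, -16.6]
ft_force: [0.0, -0.3, 0.1]
opening: 0.373
```

```bash
python3 st.py .5175 -.2475 .006
```

```text
t 10.525 pos [ 0.5181 -0.2478  0.0055] F [ 0.01 -0.34  0.07] tq [-0.003 -0.013 -0.003] op 0.373 down [ 1.6e-03 -5.0e-04 -1.0e+00] yaw(-z) 8.41
tool shift mm [-0.5 -0.3  0.5]
rotvec [-0.0016 -0.0015 -0.0007] det 1.0
```

Request:
apply_moves --pt "1 0 0 0 -0.001 0 -0.25" --pt "1 0 0 0 0 0 -0.25"

```text
clock: 10.78
position: [0.5181, -0.2478, 0.0034]
eef_rot: [121.2, 90.0, -50.4]
ft_force: [-0.0, 0.3, 0.7]
opening: 0.376
```

```bash
python3 st.py .5175 -.2475 .006
```

```text
t 10.775 pos [ 0.5181 -0.2478  0.0034] F [-0.04  0.31  0.69] tq [-0.    -0.015  0.015] op 0.376 down [ 5.e-04 -6.e-04 -1.e+00] yaw(-z) 8.4
tool shift mm [-2.6 -0.4  0.5]
rotvec [-0.0017 -0.0004 -0.0007] det 1.0
```

Request:
apply_moves --pt "-0.8 0 0 0 0 0 -0.4" --pt "0 0 0 0 0 0 -0.6" --pt "0 0 0 0 0 0 -0.8" --pt "0 0 0 0 0 0 -1" --pt "0 0 0 0 0 0 -1" --grip_force 35

```text
clock: 11.4
position: [0.5182, -0.2478, 0.0045]
eef_rot: [128.7, 89.9, -42.9]
ft_force: [0.2, -0.4, 1.1]
opening: 0.238
```

```bash
python3 st.py .5175 -.2475 .03
```

```text
t 11.4 pos [ 0.5182 -0.2478  0.0045] F [ 0.2  -0.36  1.1 ] tq [ 0.022  0.036 -0.076] op 0.238 down [ 8.e-04 -8.e-04 -1.e+00] yaw(-z) 8.41
tool shift mm [-25.5  -0.4   0.6]
rotvec [-0.0017 -0.0007 -0.0009] det 1.0
```

Request:
apply_moves --pt "0 0 0 0 0 0 -1" --pt "-5 0 0 0 0 0 -1" --pt "-15 0 0 0 0 0 -1" --pt "-30 0 0 0 0 0 -1" --pt "-30 0 0 0 0 0 -1" --pt "0 0 0 0 0 0 -1"

```text
clock: 12.15
position: [0.5185, -0.2478, 0.0899]
eef_rot: [141.1, 89.9, -30.5]
ft_force: [0.2, -0.5, 0.4]
opening: 0.239
```

```bash
python3 st.py .455 .099 .16; python3 - <<'E'
from rig import *
from h import *
for c in ("side","top"):
    im,d=viewer.camera(c); 
    cv2.imwrite(f"pics/{c}6.png",im[:,:,::-1])
    for n in ("clip_tab","clip_bore"): print(c,n,[(a["xy"],a["confidence"]) for a in landmark_of(n,c)[:2]])
s=cv2.imread("pics/side6.png"); t=cv2.imread("pics/top6.png")
b=cv2.resize(s[120:210,375:495],(400,300),interpolation=cv2.INTER_CUBIC)
cc=cv2.resize(t[240:330,410:530],(400,300),interpolation=cv2.INTER_CUBIC)
cv2.imwrite("pics/m6.png",np.hstack([b,cc]))
E
```

```text
t 12.15 pos [ 0.5185 -0.2478  0.0899] F [ 0.15 -0.5   0.42] tq [-0.006  0.038 -0.037] op 0.239 down [ 0.0019 -0.0011 -1.    ] yaw(-z) 8.42
tool shift mm [ -70.6 -352.2   12. ]
rotvec [-0.0015 -0.0017 -0.0014] det 1.0
side clip_tab [([444.5, 168.9], 0.66)]
side clip_bore [([427.4, 164.7], 0.67)]
top clip_tab [([477.7, 304.1], 0.55)]
top clip_bore [([472.7, 283.7], 0.38)]
```

View pics/m6.png

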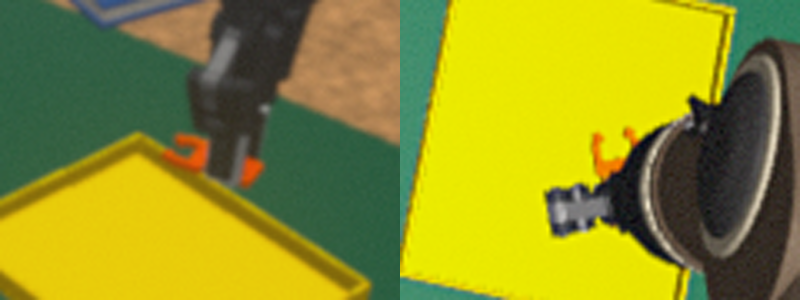

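The clip came up held level at side crop (215,165), mouth forward. I'll carry it to the stand.

Request:
apply_moves --pt "-35 0 0 0 0 0 -1" --pt "-35 -20 2 0 0 0 -1" --pt "0 -45 4 0 0 0 -1" --pt "0 -50 4 0 0 0 -1" --pt "0 -50 4 0 0 0 -1" --pt "0 -50 4 0 0 0 -1" --pt "0 -50 4 0 0 0 -1" --pt "0 -45 4 0 0 0 -1" --pt "0 -20 4 0 0 0 -1" --pt "0 0 0 0 0 0 -1" --pt "0 0 0 0 0 0 -1"

```text
clock: 13.82
position: [0.4335, 0.0842, 0.153]
eef_rot: [-24.3, 89.1, 164.0]
ft_force: [-0.1, -0.6, 0.1]
opening: 0.237
```

```bash
python3 st.py .437 .0963 .13
```

```text
t 13.825 pos [0.4335 0.0842 0.153 ] F [-0.07 -0.63  0.08] tq [-0.04  -0.017  0.012] op 0.237 down [-0.0154  0.0044 -0.9999] yaw(-z) 8.39
tool shift mm [ 23.  -11.3  -5.6]
rotvec [-0.0019  0.0146  0.0066] det 1.0
```

Request:
apply_moves --pt "0 -11.5 -5 -0.002 0.0145 0.0066 -1" --pt "0 0 0 0 0 0 -1" --pt "22 0 0 0 0 0 -1" --pt "0 0 0 0 0 0 -1" --pt "0 0 0 0 0 0 -1"

```text
clock: 14.45
position: [0.4382, 0.0904, 0.1304]
eef_rot: [41.8, 89.9, -130.2]
ft_force: [0.6, 1.0, -0.3]
opening: 0.239
```

```bash
python3 st.py .437 .0963 .13;  python3 - <<'E'
from rig import *
from h import *
L={}
for c in ("side","top"):
    im,d=viewer.camera(c); p=viewer.camera_params(c)
    cv2.imwrite(f"pics/{c}7.png",im[:,:,::-1])
    for n in ("clip_tab","clip_bore"):
        r=landmark_of(n,c)
        print(c,n,[(a["xy"],a["confidence"]) for a in r[:2]])
        if r: L.setdefault(n,[]).append((p,r[0]["xy"]))
for n in L:
    if len(L[n])==2: print(n,tri(L[n]))
s=cv2.imread("pics/side7.png"); t=cv2.imread("pics/top7.png")
b=cv2.resize(s[210:300,290:410],(400,300),interpolation=cv2.INTER_CUBIC)
cc=cv2.resize(t[270:360,230:350],(400,300),interpolation=cv2.INTER_CUBIC)
cv2.imwrite("pics/m7.png",np.hstack([b,cc]))
E
```

```text
t 14.45 pos [0.4382 0.0904 0.1304] F [ 0.6   0.97 -0.29] tq [ 0.013 -0.017  0.026] op 0.239 down [-0.0016 -0.0018 -1.    ] yaw(-z) 8.03
tool shift mm [ 0.4 -6.   0.4]
rotvec [-0.0082  0.0018 -0.0016] det 1.0
side clip_tab [([377.0, 268.4], 0.74)]
side clip_bore [([355.7, 258.5], 0.43)]
top clip_tab []
top clip_bore []
```

View pics/m7.png

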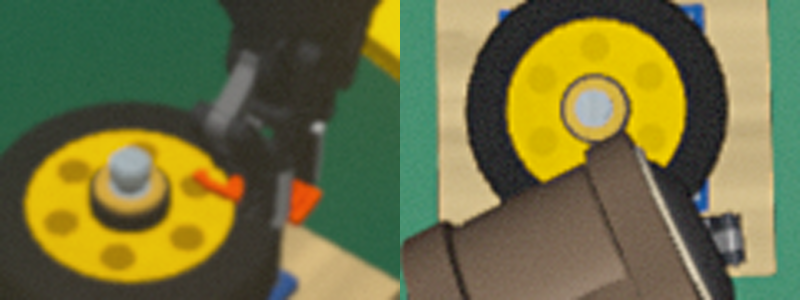

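```bash
python3 - <<'E'
from rig import viewer
from h import *
def at(c,uv,z):
    p=viewer.camera_params(c); o,v=ray(p,uv); return (o+v*((z-o[2])/v[2])).round(4)
e=np.array([.989,.147,0])
T=np.array([.4382,.0904,.1314])
print('exp bore',T+.031*e,'meas',at('side',[355.7,258.5],.1314)); print('exp tab',T,at('side',[377,268.4],.1314))
T=np.array([.5185,-.2478,.0909])
for c,a,b in(('side',[444.5,168.9],[427.4,164.7]),('top',[477.7,304.1],[472.7,283.7])):
    print('tab',T,at(c,a,.0909),'bore',T+.031*e,at(c,b,.0909))
# orange jaw points
for f,c in(('side7','side'),('side6','side'),('top6','top')):
    im=cv2.imread(f'pics/{f}.png');h=cv2.cvtColor(im,cv2.COLOR_BGR2HSV)
    p=viewer.camera_params(c)
    T=np.array([.4382,.0904,.1314]) if '7' in f else np.array([.5185,-.2478,.0909])
    o=(h[...,0]<16)&(h[...,1]>150)&(h[...,2]>120)
    r,cc=np.nonzero(o); k=np.hypot(r-proj(p,T)[0][1],cc-proj(p,T)[0][0])<32; r,cc=r[k],cc[k]
    W=np.array([at(c,[a,b],T[2]+.0025) for a,b in zip(cc,r)])-T
    xl=W@e; yl=W@np.array([-.147,.989,0]); print(f,'x range',np.percentile(xl,[2,98]).round(4),'jaw y range',[(np.percentile(yl[xl>t],[3,97]).round(4)) for t in(.026,.03,.034)],k.sum())
E
```

```text
exp bore [0.468859 0.094957 0.1314  ] meas [0.471  0.0904 0.1314]
exp tab [0.4382 0.0904 0.1314] [0.4336 0.086  0.1314]
tab [ 0.5185 -0.2478  0.0909] [ 0.5188 -0.2529  0.0909] bore [ 0.549159 -0.243243  0.0909  ] [ 0.552  -0.2432  0.0909]
tab [ 0.5185 -0.2478  0.0909] [ 0.5081 -0.2485  0.0909] bore [ 0.549159 -0.243243  0.0909  ] [ 0.5464 -0.2403  0.0909]
side7 x range [-0.0175  0.0361] jaw y range [array([0.0073, 0.0146]), array([0.0071, 0.0137]), array([0.0068, 0.0119])] 160
side6 x range [-0.0174  0.0365] jaw y range [array([-0.0145,  0.0147]), array([-0.0137,  0.0141]), array([-0.0142,  0.0128])] 136
top6 x range [0.0149 0.0355] jaw y range [array([-0.0116,  0.013 ]), array([-0.0075,  0.0124]), array([-0.0075,  0.0116])] 20
```

```bash
python3 st.py .4625 .1013 .116 8.4
```

```text
t 14.75 pos [0.4381 0.0911 0.1304] F [-0.04  0.47 -0.28] tq [-0.    -0.019 -0.021] op 0.241 down [-0.001  -0.0017 -1.    ] yaw(-z) 8.1
tool shift mm [ 14.3  -6.7 -25.6]
rotvec [-0.0053  0.0012 -0.0015] det 1.0
```

Request:
apply_moves --pt "0 -6.5 0 -0.005 0.001 -0.0015 -1" --pt "0 0 -12 0 0 0 -1" --pt "0 0 -11 0 0 0 -1" --pt "0 0 0 0 0 0 -1" --pt "0 0 0 0 0 0 -1"

```text
clock: 15.38
position: [0.4621, 0.1021, 0.1306]
eef_rot: [-149.9, 90.0, 38.6]
ft_force: [-0.5, -0.4, -0.5]
opening: 0.237
```

```bash
python3 st.py .4625 .1013 .116 8.4
```

```text
t 15.375 pos [0.4621 0.1021 0.1306] F [-0.48 -0.38 -0.46] tq [-0.049  0.002 -0.038] op 0.237 down [ 6.e-04  4.e-04 -1.e+00] yaw(-z) 8.44
tool shift mm [14.6  0.8 -0.2]
rotvec [ 0.0006 -0.0006  0.0004] det 1.0
```

Request:
apply_moves --pt "8 0.8 0 0 0 0 -1" --pt "5 0 0 0 0 0 -1" --pt "0 0 0 0 0 0 -1"

```text
clock: 15.75
position: [0.4615, 0.1008, 0.1163]
eef_rot: [-10.9, 90.0, 177.5]
ft_force: [-0.4, -0.3, 0.0]
opening: 0.239
```

```bash
python3 st.py .4625 .1013 .108 8.4;  python3 - <<'E'
from rig import *
from h import *
im,d=viewer.camera("side"); cv2.imwrite("pics/side8.png",im[:,:,::-1])
b=cv2.resize(im[220:300,290:397],(800,600),interpolation=cv2.INTER_CUBIC)
cv2.imwrite("pics/m8.png",b[:,:,::-1])
E
```

```text
t 15.75 pos [0.4615 0.1008 0.1163] F [-0.44 -0.27  0.01] tq [ 0.006 -0.04   0.025] op 0.239 down [-5.e-04  0.e+00 -1.e+00] yaw(-z) 8.42
tool shift mm [ 8.3 -0.3 -1.1]
rotvec [0.0004 0.0005 0.0001] det 1.0
```

View pics/m8.png

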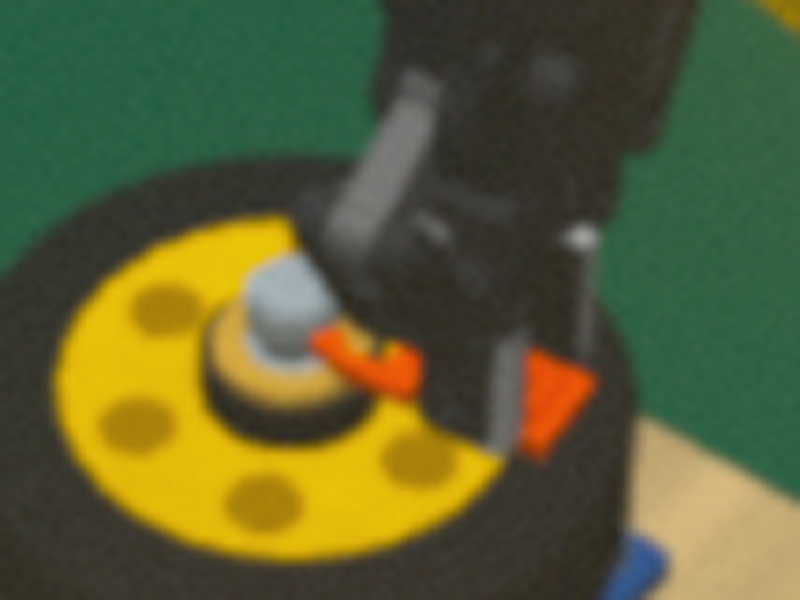

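The near jaw tip at crop (320,340) is above the washer, beside the axle. I'll go down to feel the washer.

Request:
apply_moves --pt "5 0 -1 0 0 0 -1" --pt "3 0 0 0 0 0 -1" --pt "0 0 0 0 0 0 -1"

```text
clock: 16.18
position: [0.4627, 0.1011, 0.1081]
eef_rot: [-123.9, 90.0, 64.5]
ft_force: [0.4, 0.2, -0.5]
opening: 0.236
```

Request:
apply_moves --pt "1 0 0 0 0 0 -1" --pt "0 0 0 0 0 0 -1"

```text
clock: 16.42
position: [0.4628, 0.1011, 0.1071]
eef_rot: [-159.3, 90.0, 29.1]
ft_force: [0.1, 0.3, -0.4]
opening: 0.238
```

Request:
apply_moves --pt "1 0 0 0 0 0 -1" --pt "0 0 0 0 0 0 -1"

```text
clock: 16.68
position: [0.4629, 0.1012, 0.1061]
eef_rot: [-168.4, 90.0, 20.0]
ft_force: [-0.3, 0.3, -0.4]
opening: 0.24
```

```bash
python3 st.py .4625 .1013 .108 8.4
```

```text
t 16.675 pos [0.4629 0.1012 0.1061] F [-0.32  0.27 -0.39] tq [-0.03   0.006 -0.047] op 0.24 down [ 6.e-04  2.e-04 -1.e+00] yaw(-z) 8.43
tool shift mm [-1.9 -0.2  0.4]
rotvec [ 0.0005 -0.0006  0.0001] det 1.0
```

Request:
apply_moves --pt "0.5 0 0 0 0 0 -1" --pt "0 0 0 0 0 0 -1"

```text
clock: 16.92
position: [0.463, 0.1012, 0.1057]
eef_rot: [-168.9, 90.0, 19.6]
ft_force: [0.5, 0.2, -0.6]
opening: 0.239
```

Request:
apply_moves --pt "0.5 0 0 0 0 0 -1" --pt "0 0 0 0 0 0 -1"

```text
clock: 17.18
position: [0.463, 0.1012, 0.1053]
eef_rot: [-173.6, 90.0, 14.8]
ft_force: [0.7, 0.7, 0.5]
opening: 0.242
```

Request:
apply_moves --pt "0.5 0 0 0 0 0 -1" --pt "0 0 0 0 0 0 -1"

```text
clock: 17.42
position: [0.4631, 0.1012, 0.1049]
eef_rot: [-177.2, 89.9, 11.3]
ft_force: [-0.1, -0.7, 2.3]
opening: 0.238
```

```bash
python3 st.py .4625 .1013 .108 8.4
```

```text
t 17.425 pos [0.4631 0.1012 0.1049] F [-0.07 -0.75  2.32] tq [-0.008  0.038 -0.024] op 0.238 down [ 1.1e-03  2.0e-04 -1.0e+00] yaw(-z) 8.42
tool shift mm [-3.1 -0.2  0.6]
rotvec [ 0.0004 -0.0011  0.0001] det 1.0
```

Request:
apply_moves --pt "0.5 0 0 0 0 0 -1" --pt "0 0 0 0 0 0 -1"

```text
clock: 17.68
position: [0.4631, 0.1012, 0.1046]
eef_rot: [178.2, 89.9, 6.6]
ft_force: [-1.5, -0.7, 3.9]
opening: 0.238
```

```bash
python3 st.py .4625 .1013 .1059 8.4
```

```text
t 17.675 pos [0.4631 0.1012 0.1046] F [-1.5  -0.68  3.89] tq [-0.06   0.117 -0.012] op 0.238 down [ 1.3e-03  1.0e-04 -1.0e+00] yaw(-z) 8.43
tool shift mm [-1.3 -0.2  0.6]
rotvec [ 0.0005 -0.0013 -0.    ] det 1.0
```

Washer felt: force starts at TCP z ≈ 0.1053. I'll rise to the groove's mid-height (0.1060), level up, and advance.

Request:
apply_moves --pt "-1.4 0 0 0 -0.001 0 -1" --pt "0 0 0 0 0 0 -1"

```text
clock: 17.92
position: [0.4631, 0.1012, 0.1059]
eef_rot: [-166.9, 90.0, 21.5]
ft_force: [0.6, -0.1, 0.1]
opening: 0.237
```

```bash
python3 st.py .4714 .1026 .1060 8.4
```

```text
t 17.925 pos [0.4631 0.1012 0.1059] F [ 0.61 -0.12  0.12] tq [-0.05  -0.017  0.068] op 0.237 down [ 2.e-04  1.e-04 -1.e+00] yaw(-z) 8.42
tool shift mm [-0.1 -0.2 -8.4]
rotvec [ 0.0004 -0.0002  0.    ] det 1.0
```

Request:
apply_moves --pt "-0.1 0 -2 0 0 0 -1" --pt "0 0 -2 0 0 0 -1" --pt "0 0 0 0 0 0 -1"

```text
clock: 18.3
position: [0.4673, 0.1018, 0.1057]
eef_rot: [-38.3, 90.0, 150.1]
ft_force: [-0.4, 0.7, 0.3]
opening: 0.236
```

Request:
apply_moves --pt "0 0 -2 0 0 0 -1" --pt "0 0 0 0 0 0 -1"

```text
clock: 18.55
position: [0.4694, 0.1021, 0.1057]
eef_rot: [-16.6, 90.0, 171.8]
ft_force: [0.4, -0.2, -0.5]
opening: 0.241
```

```bash
python3 st.py .4714 .1026 .1060 8.4
```

```text
t 18.55 pos [0.4694 0.1021 0.1057] F [ 0.37 -0.16 -0.5 ] tq [-0.021  0.019 -0.026] op 0.241 down [-4.e-04  1.e-04 -1.e+00] yaw(-z) 8.42
tool shift mm [-0.3 -0.2 -2. ]
rotvec [0.0004 0.0004 0.0001] det 1.0
```

Request:
apply_moves --pt "-0.3 0 -1.5 0 0 0 -1" --pt "0 0 0 0 0 0 -1"

```text
clock: 18.8
position: [0.471, 0.1023, 0.106]
eef_rot: [-12.4, 90.0, 176.0]
ft_force: [0.2, -0.4, 0.3]
opening: 0.233
```

Request:
apply_moves --pt "0 0 -1.5 0 0 0 -1" --pt "0 0 0 0 0 0 -1"

```text
clock: 19.05
position: [0.4721, 0.1025, 0.1058]
eef_rot: [-0.4, 89.9, -172.0]
ft_force: [-1.1, -0.4, 0.4]
opening: 0.24
```

Request:
apply_moves --pt "0 0 -1.5 0 0 0 -1" --pt "0 0 0 0 0 0 -1"

```text
clock: 19.3
position: [0.4725, 0.1025, 0.1055]
eef_rot: [4.5, 89.8, -167.0]
ft_force: [-0.5, 0.3, 1.3]
opening: 0.24
```

```bash
python3 st.py .4714 .1026 .1060 8.4
```

```text
t 19.3 pos [0.4725 0.1025 0.1055] F [-0.52  0.28  1.26] tq [0.001 0.191 0.027] op 0.24 down [-3.5e-03 -8.0e-04 -1.0e+00] yaw(-z) 8.43
tool shift mm [-0.5 -0.2  1.1]
rotvec [ 0.0006  0.0036 -0.0003] det 1.0
```

Request:
apply_moves --pt "-0.4 0 -0.5 0 0.003 0 -1" --pt "0 0 -1.2 0 0 0 -1"

```text
clock: 19.55
position: [0.4729, 0.1025, 0.1055]
eef_rot: [12.7, 89.8, -158.9]
ft_force: [-4.8, 0.4, 1.6]
opening: 0.236
```

```bash
python3 st.py .4714 .1026 .1060 8.4
```

```text
t 19.55 pos [0.4729 0.1025 0.1055] F [-4.81  0.41  1.62] tq [-0.099  1.109  0.019] op 0.236 down [-0.003  -0.0012 -1.    ] yaw(-z) 8.44
tool shift mm [-0.5 -0.3  1.5]
rotvec [ 0.0007  0.0032 -0.0007] det 1.0
```

Request:
apply_moves --pt "-0.4 0 -1.3 0 0.003 0 -1" --pt "0 0 -1.3 0 0 0 -1"

```text
clock: 19.8
position: [0.4738, 0.1026, 0.1054]
eef_rot: [18.2, 89.8, -153.3]
ft_force: [-5.8, -0.3, 2.2]
opening: 0.236
```

```bash
python3 st.py .4714 .1026 .1060 8.4
```

```text
t 19.8 pos [0.4738 0.1026 0.1054] F [-5.84 -0.29  2.21] tq [-0.073  1.331  0.026] op 0.236 down [-0.0034 -0.0017 -1.    ] yaw(-z) 8.46
tool shift mm [-0.6 -0.3  2.4]
rotvec [ 0.0011  0.0036 -0.0012] det 1.0
```

Request:
apply_moves --pt "-0.6 0 -1.5 0 0.003 -0.001 -1" --pt "-0.2 0 -1.5 0 0.001 0 -1"

```text
clock: 20.05
position: [0.4742, 0.1027, 0.1054]
eef_rot: [9.7, 89.7, -161.8]
ft_force: [-5.5, -1.3, 1.7]
opening: 0.238
```

Request:
apply_moves --pt "-0.2 0 -1.5 0 0.002 0 -1" --pt "-0.2 0 -1.5 0 0.001 0 -1"

```text
clock: 20.3
position: [0.4758, 0.1029, 0.1055]
eef_rot: [15.5, 89.7, -156.0]
ft_force: [-5.4, -0.3, 1.3]
opening: 0.24
```

```bash
python3 st.py .4714 .1026 .1060 8.4
```

```text
t 20.3 pos [0.4758 0.1029 0.1055] F [-5.4  -0.33  1.33] tq [-0.045  0.945  0.037] op 0.24 down [-0.0045 -0.002  -1.    ] yaw(-z) 8.49
tool shift mm [-0.5 -0.4  4.4]
rotvec [ 0.0016  0.0047 -0.0013] det 1.0
```

Request:
apply_moves --pt "-0.3 0 -1.5 0 0.003 -0.001 -1" --pt "-0.2 0 -1.5 0 0.001 0 -1"

```text
clock: 20.55
position: [0.4804, 0.1037, 0.1064]
eef_rot: [-175.8, 89.9, 12.7]
ft_force: [1.3, -1.4, -0.3]
opening: 0.238
```

Request:
apply_moves --pt "-0.2 0 -1.5 0 0.002 0 -1" --pt "-0.2 0 -1.5 0 0.001 0 -1"

```text
clock: 20.8
position: [0.4824, 0.1039, 0.1065]
eef_rot: [178.2, 89.8, 6.7]
ft_force: [-7.0, -1.2, 1.0]
opening: 0.237
```

```bash
python3 st.py .4714 .1026 .1060 8.4
```

```text
t 20.8 pos [0.4824 0.1039 0.1065] F [-6.98 -1.16  1.05] tq [-0.055  1.704 -0.006] op 0.237 down [ 3.1e-03  4.0e-04 -1.0e+00] yaw(-z) 8.48
tool shift mm [ 0.5 -0.3 11.1]
rotvec [ 0.0014 -0.0031 -0.0001] det 1.0
```

Force dropped with the snap (5.4 N to about 0, and the clip jumped forward), then rose to 7 N. One more gentle push to confirm the stop.

Request:
apply_moves --pt "0.2 0 -1.2 0 -0.002 0 -1"

```text
clock: 20.92
position: [0.4823, 0.1039, 0.106]
eef_rot: [16.5, 89.9, -155.1]
ft_force: [-5.0, -0.4, 1.5]
opening: 0.237
```

Request:
apply_moves --pt "0 0 -1.2 0 0 0 -1"

```text
clock: 21.05
position: [0.4823, 0.1038, 0.1058]
eef_rot: [12.3, 89.8, -159.2]
ft_force: [-6.3, -0.5, 3.9]
opening: 0.239
```

```bash
python3 st.py .4714 .1026 .1060 8.4;  python3 - <<'E'
from rig import *
from h import *
im,d=viewer.camera("side"); cv2.imwrite("pics/side9.png",im[:,:,::-1])
b=cv2.resize(im[220:300,290:397],(800,600),interpolation=cv2.INTER_CUBIC)
cv2.imwrite("pics/m9.png",b[:,:,::-1])
E
```

```text
t 21.05 pos [0.4823 0.1038 0.1058] F [-6.29 -0.5   3.86] tq [-0.111  1.15   0.038] op 0.239 down [-0.004  -0.0015 -1.    ] yaw(-z) 8.49
tool shift mm [-0.2 -0.4 11. ]
rotvec [ 0.0016  0.0042 -0.0009] det 1.0
```

View pics/m9.png

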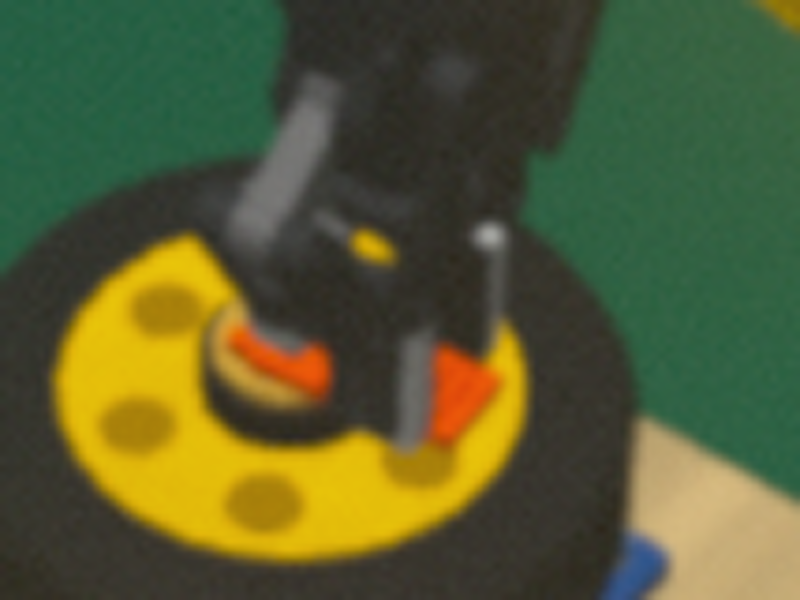

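Request:
apply_moves --pt "-0.4 0 -1.8 0 0.003 0 -1" --pt "-0.2 0 -1.8 0 0.001 0 -1"

```text
clock: 21.35
position: [0.4824, 0.1038, 0.1055]
eef_rot: [15.2, 89.6, -156.2]
ft_force: [-7.4, 0.5, 2.6]
opening: 0.239
```

```bash
python3 st.py .4823 .1038 .1060 8.4
```

```text
t 21.35 pos [0.4824 0.1038 0.1055] F [-7.36  0.48  2.58] tq [-0.078  1.504 -0.023] op 0.239 down [-0.007  -0.0031 -1.    ] yaw(-z) 8.52
tool shift mm [-0.5 -0.   0.1]
rotvec [ 0.0021  0.0073 -0.002 ] det 1.0
```

Solid stop. Relax the load, open, and back off upward.

Request:
apply_moves --pt "-0.3 0 0 0 0.007 -0.002 -1" --pt "0 0 0 0 0 0 -1" --pt "0 0 0 0 0 0 -0.5" --pt "0 0 0 0 0 0 -0.2" --pt "0 0 0 0 0 0 0" --pt "0 0 0 0 0 0 0"

```text
clock: 22.1
position: [0.484, 0.1041, 0.1063]
eef_rot: [-171.1, 89.8, 17.4]
ft_force: [-0.2, 0.2, -0.4]
opening: 0.504
```

Request:
apply_moves --pt "-5 0 0 0 0 0 0" --pt "-20 0 0 0 0 0 0" --pt "-40 0 0 0 0 0 0" --pt "-40 0 20 0 0 0 0" --pt "0 40 20 0 0 0 0" --pt "0 50 10 0 0 0 0" --pt "0 50 0 0 0 0 0" --pt "0 50 0 0 0 0 0" --pt "0 0 0 0 0 0 0" --pt "0 0 0 0 0 0 0"

```text
clock: 23.35
position: [0.4637, -0.0952, 0.2189]
eef_rot: [178.4, 89.4, 7.1]
ft_force: [0.7, 0.9, 0.1]
opening: 0.499
```

```bash
python3 st.py .4823 .1038 .1060 8.4;  python3 - <<'E'
from rig import *
from h import *
out=[]
for c,(a,b) in (("side",(255,329)),("top",(302,288))):
    im,d=viewer.camera(c); cv2.imwrite(f"pics/{c}10.png",im[:,:,::-1])
    p=viewer.camera_params(c); P=cloud(p,d); z=P[...,2]
    h=cv2.cvtColor(im,cv2.COLOR_RGB2HSV)
    rr=np.hypot(P[...,0]-.512,P[...,1]-.108); o=(h[...,0]<14)&(h[...,1]>170)&(h[...,2]>130)&(rr<.08)
    print(c,'orange z',np.nanpercentile(z[o],[10,50,90]).round(4),'xy',np.nanmean(P[o],0).round(4),'face',np.nanmedian(z[(rr>.03)&(rr<.05)&~o]).round(4))
    L={n:landmark_of(n,c) for n in("clip_tab","clip_bore")}
    for n in L:
        if L[n]:
            oo,v=ray(p,L[n][0]["xy"]); print(n,(oo+v*((.107-oo[2])/v[2])).round(4),L[n][0]["confidence"])
    out.append(cv2.resize(im[a-40:a+40,b-53:b+53],(400,300),interpolation=cv2.INTER_CUBIC))
cv2.imwrite("pics/m10.png",np.hstack(out)[:,:,::-1])
E
```

```text
t 23.35 pos [ 0.4637 -0.0952  0.2189] F [0.72 0.95 0.08] tq [-0.037  0.012  0.052] op 0.499 down [ 0.0103  0.0013 -0.9999] yaw(-z) 8.7
tool shift mm [ 113.3 -193.9  -47.3]
rotvec [ 0.0053 -0.0104 -0.0003] det 1.0
side orange z [0.1077 0.1096 0.1112] xy [0.4867 0.1071 0.1095] face 0.0914
clip_tab [0.4806 0.1057 0.107 ] 0.6
clip_bore [0.5185 0.1057 0.107 ] 0.65
top orange z [0.105  0.1079 0.1099] xy [0.5021 0.0965 0.1075] face 0.0912
clip_tab [0.4812 0.1049 0.107 ] 0.59
clip_bore [0.5077 0.1111 0.107 ] 0.58
```

View pics/m10.png

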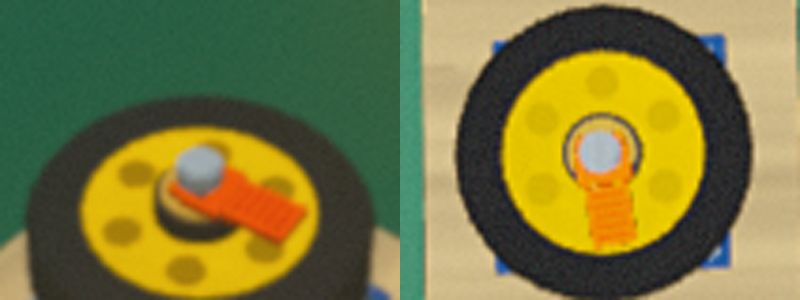

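View pics/top10.png

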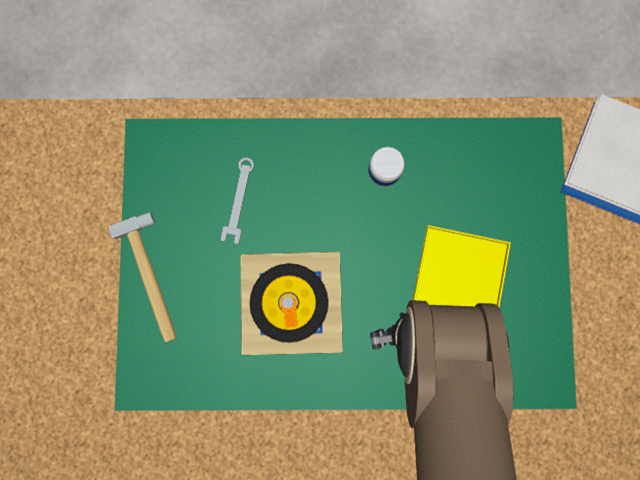

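```bash
python3 - <<'E'
from rig import viewer
from h import *
for c in("side","top"):
    im=cv2.imread(f'pics/{c}10.png');p=viewer.camera_params(c)
    e=np.array([.989,.147,0]);n=np.array([-.147,.989,0])
    sa=np.arange(-.06,.03,.00025); la=np.arange(-.02,.02,.00025)
    A=np.array([.512,.1082,0])
    S,Lq=np.meshgrid(sa,la,indexing='ij')
    def rect(z):
        X=A+S[...,None]*e+Lq[...,None]*n; X[...,2]=z
        uv=proj(p,X.reshape(-1,3)).astype(np.float32); return cv2.remap(im,uv[:,0].reshape(S.shape),uv[:,1].reshape(S.shape),cv2.INTER_CUBIC)
    h=cv2.cvtColor(rect(.1092),cv2.COLOR_BGR2HSV); o=(h[...,0]<17)&(h[...,1]>150)
    print(c,'orange s range',np.percentile(S[o],[1,99]).round(4),'tab lat',np.percentile(Lq[o&(S<-.025)],[2,98]).round(4),'jaw lat',np.percentile(Lq[o&(S>-.005)],[2,98]).round(4))
    h=cv2.cvtColor(rect(.1192),cv2.COLOR_BGR2HSV); g=(h[...,1]<80)&(h[...,2]>110)&(np.hypot(S,Lq)<.014)
    print(' axle c',S[g].mean().round(4),Lq[g].mean().round(4))
E
```

```text
side orange s range [-0.0475  0.0065] tab lat [-0.011   0.0135] jaw lat [0.0063 0.0155]
 axle c -0.002 0.0015
top orange s range [-0.0415  0.0083] tab lat [-0.0077  0.0058] jaw lat [-0.0127  0.011 ]
 axle c 0.001 -0.0011
```

```bash
python3 -c "
from rig import bot
print(bot.finish_job())"
```

```text
the job is handed in; nothing more can be done
None
```

The wheel is down on its shoulder, the clip is snapped home round the axle, and the job is handed in at about 23 s of the 67 s allowed.

- **Wheel:** I pressed it down about 11 mm with the open fingers. It slid at about 10 N and stopped hard at about 32 N. The cameras then put the axle end 15–16 mm above the washer top, against 15.95 mm expected, so the groove was clear.
- **Clip:** I gripped it by the tab and lowered it until it just touched the washer, to find the groove height. I then raised it about 0.7 mm and pushed it in level. The push took about 5–6 N, dropped to nearly nothing at the snap, then rose to about 7 N against a solid stop. Total travel was about 10 mm, as expected.
- **Last checks:** After letting go, the clip sits level round the axle in both pictures. The side view puts the tab end 45.5 mm behind the axle centre (46 expected) and the jaw tips 8.5 mm ahead (9 expected). The hammer, grease tin and spanner are where they were, and the arm is clear of everything.
- **Disagreements:** The two cameras differ by 2–3 mm in x and 1–2 mm in y on the same points. The top view alone would put the tab end about 42.5 mm behind the axle, probably because colour thresholding cut the edge. The networks' clip-bore points were also a few millimetres off. For these I relied on the contact forces and the side view.

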